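# Lock out the sander's stop paddle

## Robot

A 7-joint arm with a two-finger parallel gripper is mounted at the origin on the work surface. World frame = base frame: x ahead of the robot, y to its left, z up, the work surface at z = 0. Lengths are in m, angles in rad, forces in N, time in s.
With the tool pointing down it reaches from about 0.4 to 0.9 m from the base axis. Payload 5.6 kg.
Tool frame: the origin (TCP) lies midway between the tips of the shut fingers; the grasp point (between the pads) lies 19 mm behind it; z points along the fingers, y is the line along which they close (so a half turn about z gives the same grasp; the last joint's range is limited). The gripper opens to 92 mm and grips with 3 to 60 N. Pads are 20 mm wide; open, the fingers measure 128 mm over their backs; the gripper's body (75 mm by 189 mm) begins 69 mm behind the grasp point.
Start: joints at [1.115, 0.468, -0.012, 1.603, 0.006, 1.071, -0.056], TCP at [0.261, -0.595, 0.215] pointing down, gripper open.
Joint ranges: [-2.53, 2.53], [-0.31, 2.02], [-1.57, 1.55], [0.28, 2.44], [-1.29, 4.43], [0.15, 1.84], [-2.92, 2.92]. Speed limits (rad/s): [2.57, 2.57, 3.14, 3.14, 3.14, 3.14, 3.14].

## Interface

Orientations are given as a 3x3 rotation matrix whose columns are the frame's x, y, z axes.
In Python, from station import env, effector, solver, viewer, workorder, search_frame, tip_of gives the robot as it stands. Calls block until the motion is done:
- env.reach(position, orientation): joint-space move of the TCP to a pose.
- env.movel(position, frame=None, rate=0.15): straight line of the TCP; frame=None keeps the orientation; rate is the mean speed in m/s.
- env.goto_joints(angles): joint-space move.
- effector.release() and effector.grasp(squeeze=None): open the fingers fully, or close them until they stop; squeeze is the grip in N (None keeps the last).
- env.pause(seconds).
- solver.inverse_kinematics(position, orientation): joint angles nearest the present ones, or None.
- env.sense(): the state.
- viewer.read_camera(name): name is "scene" or "side" or "wrist"; returns (picture, depth): 420x560x3 uint8, red, green, blue; 420x560 float32, m along the optical axis (not along the pixel's ray), 0 where there is no reading.
- viewer.camera_info(name): a dict with "intrinsics" (3x3 intrinsics, pixels), "eye" and "rotation" of the camera in the world; the wrist camera has in their place "T_tool_cam" (4x4, takes a point from camera to tool coordinates, whose origin is the TCP and whose axes are the flange's). Camera axes: x right, y up, looking along -z (the intrinsics and any distortion apply to the point x, -y, -z); pixel columns grow to the right and rows downward; lengths in m; the calibration is good to about 2 mm. A picture is of the moment at which its call begins: read the wrist's pose just before it. camera_info takes no time and is no camera call.
A pose or a line that the arm cannot do raises env.PlanningError and nothing moves.
- workorder.finish_job(): hands the job in; it is judged then, once.
Trained networks look in the newest picture that a camera, given by its name, has taken for a name from the list of things; names that differ only in an ending like _2 or _b are one class to them, and where a whole thing is asked for, a point or a joint stands for the part that bears it (a point fixed in the world has none). Each returns a list of dicts, best first, with "score" (0 to 1); they miss things now and then, are a little off and sometimes report something else, mostly with a low value. They report only what shows in the picture. A call takes as long as a camera call. They do not tell look-alikes from the thing itself.
- search_frame(camera, name): "at" ([x, y, z] in m, in world coordinates, good to about 4 mm: the middle of the surface that is visible of it).
- tip_of(camera, name): "at" ([x, y, z] in m, in world coordinates, good to about 4 mm: a listed point, or the origin of a listed thing).
The state is a dict: "t": time; "joint_positions": joint angles; "joint_velocities": joint speeds; "tau": joint torques, N m; "ee_pos": TCP position; "tcp_rot": TCP orientation; "wrist_force": force on the tool from outside, world axes, zero at the start; "moment": the same for the moment, N m; "gripper_width": finger opening in m; "grasp_force": force on a finger pad.
Only numpy, scipy, OpenCV 4.12 (cv2) and the standard library are available. Lean on these libraries where they do the work, as an engineer would, in place of code of your own. Each camera call takes 0.05 s, during which the arm holds its last target. There are 200 camera calls.

## Task

Lock out the sander before its belt is changed: pick up the steel lock-out keeper by its upright tab, set it level over the spring-loaded stop paddle on the switch box with its four ears over the four gaps of the guide, and press the paddle down with it until it bottoms. Keeping it pressed, slide the keeper under the lips all the way to the end wall and let go, so that the spring lifts it behind the nibs and it stays trapped, holding the paddle in. Do it by feel, never loading the switch box beyond 35 N, and leave the other things on the bench where they are.

Things in the scene. Friction and masses are not known exactly. Their poses are not given: they have to be found in the camera images.
- box: Grey switch box fixed to the bench, 120 (x) by 160 (y) by 60 mm high, with an aluminium guide head on top, 83 by 102 mm. Origin: centre of its underside, z up. All heights below are mm over that underside and nominal: the head is height-adjustable and may really stand up to 10 mm higher or lower, unmeasured; that must be felt. Box and head bear no more than 35 N.
- paddle_top (a point): Nominal centre of the black stop paddle's top (30 by 50 mm in x, y), box axes; fixed to the box, so it shows neither the head's true height nor the paddle's motion. The paddle moves only straight down: top at height 109 when free, bottoming dead at 79.5 after 29.5 mm; the spring pushes back with 3 N at first, 11 N at the bottom.
- entry (a point): Where the keeper's centre goes in, box axes, nominal height 75 (the head's deck): box x = 0, y = -11 mm. Lips 5 mm thick (height 90 to 95) reach in from side walls (inside x = +-34.5, top 95) to x = +-22; gaps 19 mm long in y, centred 22 mm before and behind this point, let the ears drop through. At each gap's +y side a nib 4 mm long hangs 3 mm under the lip (down to 87).
- home (a point): Where the keeper's centre ends, 22.5 mm to +y of the entry: the plate then meets the end wall (inner face at box y = +43.5 mm, top 95). On the bottomed paddle the keeper's ears pass 2.5 mm under the nibs; higher than that they cannot slide. Let go here, the keeper rises 5.5 mm to the lips (underside at height 85) behind the nibs. Nominal height 75, box axes.
- keeper_grip (a point): Loose steel keeper, about 140 g, standing on its plate: 5 mm thick, 64 (y) by 40 mm (x), with four ears 14 mm long centred at y = +-22 and reaching to x = +-32. From its centre rises a tab 14 mm thick (y), 26 wide (x), to 70 mm over the underside. This point: tab's axis, 38 mm over the underside, z up. Fingers gripping here or higher clear the lips. A half turn changes nothing.
- glue: Bystander: glue bottle, 52 mm across, 130 mm high; origin at the centre of its underside. Must not be moved.
- offcut: Bystander: wooden offcut, 45 by 60 by 22 mm high; origin at the centre of its underside. Must not be moved.
- wrench: Bystander: wrench lying on the bench, about 180 mm long; origin under its middle. Must not be moved.
Mind the look-alikes: they are no part of the job. Of the things that look like the part that bears keeper_grip, take the one that is farthest from the robot's base at the start.

How it is judged:
By the outcome, as a careful person would: the job done as asked, in the order asked, and still so for the second after the job is handed in, with the robot touching nothing.
It also fails if it takes over 51 s, if anything falls off the work surface, if the arm or the gripper's body presses on something with over 40 N, if the wrist force passes 120 N, or if a joint passes its speed limit or range.

## Working session

There is one attempt and no reset: what is moved stays moved. The work goes in short steps, each a Python script; the robot and the scene stay as the last script left them, time stands still between calls to the robot, and variables do not carry over. Pictures are saved under pics/ and viewed, at most 10 in all, crops included, and the job is handed in when it is done.

```bash
ls; mkdir -p pics
cat > h.py <<'E'
import numpy as np, cv2
from station import env, effector, solver, viewer, workorder, search_frame, tip_of
E
python3 - <<'E'
from h import *
for c in ("scene","side"):
    p,d=viewer.read_camera(c); cv2.imwrite(f"pics/{c}0.png",p[:,:,::-1]); np.save(f"pics/{c}0d.npy",d)
    i=viewer.camera_info(c); print(c,i)
    for n in ("box","keeper_grip","paddle_top","glue","offcut","wrench","home","entry"):
        print(n,[(np.round(x["at"],4).tolist(),round(x["score"],2)) for x in tip_of(c,n)])
    print([(np.round(x["at"],4).tolist(),round(x["score"],2)) for x in search_frame(c,"keeper_grip")])
s=env.sense(); print(s["t"],s["tcp_rot"],s["wrist_force"])
E
```

```text
pics
scene {'intrinsics': array([[394.45460968,   0.        , 281.69740683],
       [  0.        , 394.45460968, 209.39468883],
       [  0.        ,   0.        ,   1.        ]]), 'eye': array([1.02879052, 0.71012349, 0.5967975 ]), 'rotation': array([[-0.80602358, -0.30923027,  0.50468071],
       [ 0.5917234 , -0.40116806,  0.69923358],
       [-0.01376241,  0.86223015,  0.50632971]])}
box [([0.5444, -0.1472, -0.0029], 0.95), ([0.5454, -0.1607, 0.0731], 0.66)]
keeper_grip [([0.5038, 0.1556, 0.0384], 0.92), ([0.3038, 0.309, 0.0403], 0.79), ([0.364, 0.2064, 0.0384], 0.75), ([0.3471, -0.1644, 0.0384], 0.74)]
paddle_top [([0.5437, -0.1448, 0.1088], 0.9)]
glue [([0.7453, 0.0117, 0.0014], 0.73), ([0.502, 0.1537, 0.0379], 0.49)]
offcut [([0.387, 0.0025, 0.0008], 0.82), ([0.5513, -0.1395, 0.0768], 0.59)]
wrench [([0.5595, -0.0016, 0.0011], 0.63), ([0.7458, 0.0112, 0.0047], 0.36), ([0.3827, 0.0017, 0.0006], 0.36)]
home [([0.551, -0.1399, 0.0796], 0.58)]
entry [([0.5466, -0.1612, 0.0699], 0.96)]
[([0.3136, 0.3146, 0.0109], 0.96), ([0.3739, 0.2085, 0.0062], 0.9), ([0.5129, 0.1585, 0.0031], 0.
[... 467 characters left out ...]
eper_grip [([0.5049, 0.1542, 0.0375], 0.76), ([0.3681, 0.2093, 0.0381], 0.76), ([0.3462, -0.1673, 0.04], 0.58), ([0.3027, 0.3088, 0.035], 0.57)]
paddle_top [([0.5476, -0.1509, 0.1104], 0.84)]
glue [([0.7443, 0.0145, 0.0031], 0.75)]
offcut []
wrench [([0.5643, -0.0018, 0.0015], 0.83)]
home [([0.5487, -0.1478, 0.0025], 0.56)]
entry [([0.5455, -0.1618, 0.0773], 0.59)]
[([0.304, 0.3162, 0.0029], 0.95), ([0.3477, -0.1602, 0.0088], 0.89), ([0.4989, 0.1642, 0.0032], 0.66), ([0.3681, 0.2202, 0.0059], 0.61)]
1.0 [[ 9.16033496e-01  4.01101775e-01 -1.67615280e-05]
 [ 4.01101772e-01 -9.16033494e-01 -8.17897144e-05]
 [-4.81601207e-05  6.81990394e-05 -9.99999997e-01]] [-0.40407241 -0.02211753 -0.81797017]
```

View pics/scene0.png

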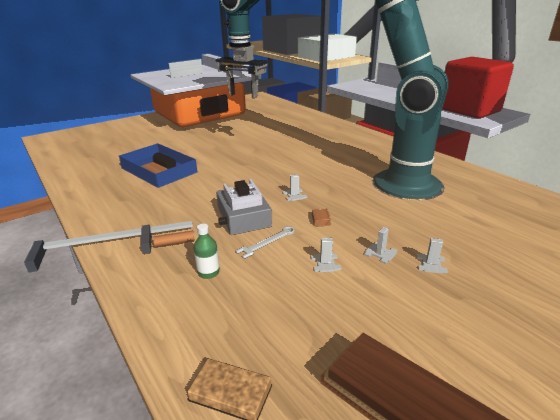

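View pics/side0.png

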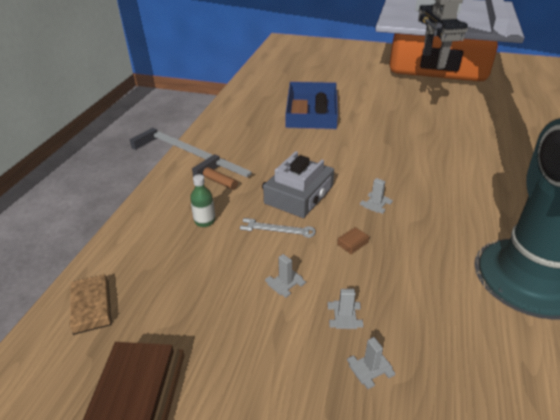

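Run:
```python
from h import *
s=cv2.imread("pics/side0.png"); c=s[225:390,230:410]; cv2.imwrite("pics/crop.png",cv2.resize(c,None,fx=3.5,fy=3.5,interpolation=cv2.INTER_CUBIC))
i=viewer.camera_info("wrist"); print(i)
T=np.array(i["T_tool_cam"])
R=np.diag([1.,-1,-1])
for n,p in (("box",[0.546,-0.148,0.34]),("keep",[0.504,0.155,0.27])):
    p=np.array(p); off=R@T[:3,3]; p[:2]-=off[:2]
    print(n,p,off); env.reach(p,R)
    st=env.sense(); im,d=viewer.read_camera("wrist")
    cv2.imwrite(f"pics/w_{n}.png",im[:,:,::-1]); np.savez(f"pics/w_{n}.npz",d=d,im=im,p=st["ee_pos"],R=st["tcp_rot"])
    print(st["t"],st["ee_pos"],st["joint_positions"])
    for k in (("keeper_grip",) if n=="keep" else ("box","paddle_top","entry","home")): print(k,[(np.round(x["at"],4).tolist(),round(x["score"],2)) for x in tip_of("wrist",k)])
```

```text
{'intrinsics': array([[299.20530148,   0.        , 279.02056911],
       [  0.        , 299.20530148, 208.81594849],
       [  0.        ,   0.        ,   1.        ]]), 'T_tool_cam': array([[-1.00126739e-03,  9.67823884e-01,  2.51626561e-01,
         7.04327008e-02],
       [ 9.99999460e-01,  8.98850872e-04,  5.21954083e-04,
        -2.32244668e-04],
       [ 2.78984875e-04,  2.51626948e-01, -9.67824262e-01,
        -1.70613571e-01],
       [ 0.00000000e+00,  0.00000000e+00,  0.00000000e+00,
         1.00000000e+00]])}
box [ 0.4755673  -0.14823224  0.34      ] [0.0704327  0.00023224 0.17061357]
2.8583 [ 0.47537177 -0.14923607  0.33973995] [ 0.47433701  0.11353626 -0.25835309  1.7920688   0.03082632  1.24028497
 -1.36477075]
box [([0.55, -0.1518, -0.0021], 0.84), ([0.547, -0.1498, 0.112], 0.67)]
paddle_top [([0.5452, -0.1481, 0.1094], 0.62)]
entry [([0.5411, -0.1627, 0.0781], 0.56)]
home [([0.5494, -0.1335, 0.0774], 0.62), ([0.5499, -0.15, -0.0005], 0.21)]
keep [0.4335673  0.15476776 0.27      ] [0.0704327  0.00023224 0.17061357]
4.3083 [0.434314   0.15365244 0.27017496] [ 0.11688294  0.12897691 -0.56845522  1.95221013  0.07908324  1.08150237
 -2.0576702 ]
keeper_grip [([0.3708, 0.2054, 0.0413], 0.73), ([0.5004, 0.1493, 0.035], 0.72)]
```

View pics/crop.png

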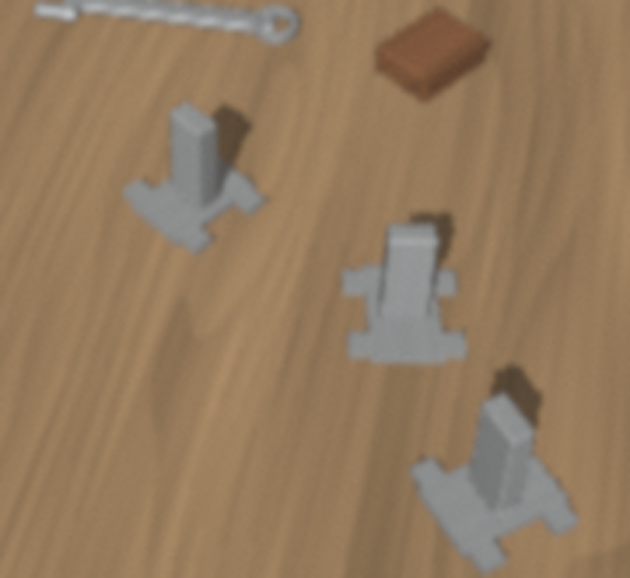

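View pics/w_box.png

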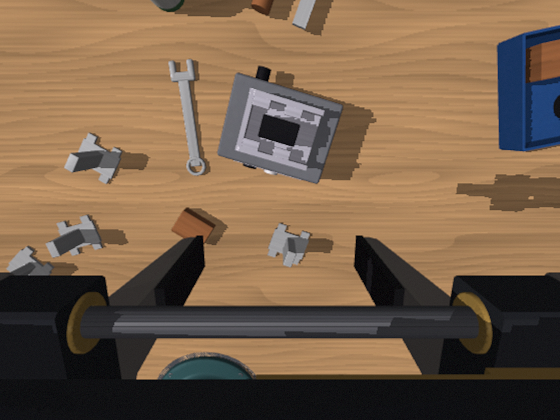

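View pics/w_keep.png

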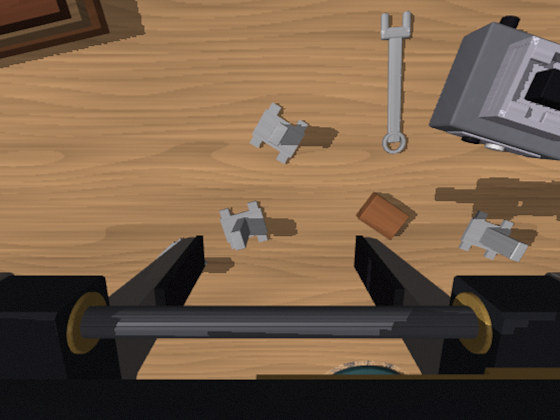

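```bash
cat >> h.py <<'E'
def cloud(f):
    z=np.load(f); d=z["d"]; i=viewer.camera_info("wrist"); K=i["intrinsics"]; T=np.array(i["T_tool_cam"])
    v,u=np.mgrid[:d.shape[0],:d.shape[1]]
    P=np.stack([(u-K[0,2])/K[0,0]*d,-(v-K[1,2])/K[1,1]*d,-d],-1)
    P=P@T[:3,:3].T+T[:3,3]
    return P@z["R"].T+z["p"], d>0, z["im"]
def ortho(f,c,yaw,zl,w=.07,px=4000):
    "image of plane z=zl, in frame at c, yaw; right=+x local, up=+y local"
    z=np.load(f); i=viewer.camera_info("wrist"); K=i["intrinsics"]; T=np.array(i["T_tool_cam"])
    n=int(2*w*px); a=(np.arange(n)+.5)/px-w; X,Y=np.meshgrid(a,-a)
    cy,sy=np.cos(yaw),np.sin(yaw)
    P=np.stack([c[0]+cy*X-sy*Y,c[1]+sy*X+cy*Y,0*X+zl],-1)
    Q=((P-z["p"])@z["R"]-T[:3,3])@T[:3,:3]
    u=K[0,0]*Q[...,0]/-Q[...,2]+K[0,2]; v=K[1,1]*Q[...,1]/Q[...,2]+K[1,2]
    return cv2.remap(z["im"],u.astype(np.float32),v.astype(np.float32),cv2.INTER_LINEAR)
def rect(P,m,c,r,z0,z1):
    s=m&(P[...,2]>z0)&(P[...,2]<z1)&(np.hypot(P[...,0]-c[0],P[...,1]-c[1])<r)
    q=P[s]; (cx,cy),(w,h),a=cv2.minAreaRect((q[:,:2]*1000).astype(np.float32))
    print(len(q),"zmed",np.round(np.median(q[:,2]),4),"c",round(cx,1),round(cy,1),"wh",round(w,1),round(h,1),"ang",round(a,1),"mean",np.round(q.mean(0),4))
E
python3 - <<'E'
from h import *
P,m,im=cloud("pics/w_box.npz")
z=P[...,2][m&(np.hypot(P[...,0]-.546,P[...,1]+.148)<.1)]; h,e=np.histogram(z,np.arange(-.01,.13,.004)); print([(round(b,3),a) for a,b in zip(h,e)])
print("box");rect(P,m,(.547,-.149),.12,.052,.068); print("head"); rect(P,m,(.547,-.149),.09,.083,.104); print("paddle"); rect(P,m,(.547,-.149),.05,.104,.125)
P,m,im=cloud("pics/w_keep.npz")
print("plate");rect(P,m,(.504,.154),.055,.0025,.012); print("tab top"); rect(P,m,(.504,.154),.06,.063,.08)
E
```

```text
[(np.float64(-0.01), np.int64(0)), (np.float64(-0.006), np.int64(12)), (np.float64(-0.002), np.int64(2595)), (np.float64(0.002), np.int64(114)), (np.float64(0.006), np.int64(0)), (np.float64(0.01), np.int64(0)), (np.float64(0.014), np.int64(0)), (np.float64(0.018), np.int64(0)), (np.float64(0.022), np.int64(0)), (np.float64(0.026), np.int64(0)), (np.float64(0.03), np.int64(18)), (np.float64(0.034), np.int64(63)), (np.float64(0.038), np.int64(159)), (np.float64(0.042), np.int64(5)), (np.float64(0.046), np.int64(44)), (np.float64(0.05), np.int64(0)), (np.float64(0.054), np.int64(144)), (np.float64(0.058), np.int64(4217)), (np.float64(0.062), np.int64(133)), (np.float64(0.066), np.int64(0)), (np.float64(0.07), np.int64(1430)), (np.float64(0.074), np.int64(503)), (np.float64(0.078), np.int64(27)), (np.float64(0.082), np.int64(23)), (np.float64(0.086), np.int64(36)), (np.float64(0.09), np.int64(1338)), (np.float64(0.094), np.int64(444)), (np.float64(0.098), np.int64(0)), (np.float64(0.102), np.int64(58)), (np.float64(0.106), np.int64(838)), (np.float64(0.11), np.int64(5)), (np.float64(0.114), np.int64(0)), (np.float64(0.118), np.int64(0)), (np.float64(0.122), np.int64(0))]
box
4494 zmed 0.0603 c 547.1 -149.1 wh 160.3 120.2 ang 73.9 mean [ 0.55   -0.1492  0.0602]
head
1838 zmed 0.0934 c 547.1 -149.1 wh 101.9 83.2 ang 73.8 mean [ 0.5521 -0.1385  0.0933]
paddle
899 zmed 0.1074 c 547.0 -148.9 wh 49.9 29.8 ang 73.8 mean [ 0.5471 -0.149   0.1074]
plate
1432 zmed 0.0054 c 498.6 156.0 wh 97.5 82.9 ang 74.5 mean [0.5025 0.1547 0.0054]
tab top
257 zmed 0.0703 c 501.8 154.6 wh 13.9 25.9 ang 58.4 mean [0.5019 0.1545 0.0703]
```

The keeper meant is the one at scene (326,255), side (285,275), wrist (280,133): it stands 0.53 m from the base. The look-alikes at side (346,308), (373,360) and (376,195) are at 0.42, 0.43 and 0.38 m. The crop confirms it: upright tab, plate with four ears. The wrist view shows the box at (280,128), with the end wall towards image left (+y).

```bash
cat >> h.py <<'E'
def Rt(deg):
    a=np.radians(deg); y=np.array([np.cos(a),np.sin(a),0]); z=np.array([0,0,-1.]); return np.stack([np.cross(y,z),y,z],1)
def snap(n):
    st=env.sense(); im,d=viewer.read_camera("wrist"); np.savez(f"pics/{n}.npz",d=d,im=im,p=st["ee_pos"],R=st["tcp_rot"]); cv2.imwrite(f"pics/{n}.png",im[:,:,::-1])
E
python3 - <<'E'
from h import *
R=Rt(58.4-180); c=np.array([.5018,.1546])
env.reach([*c,.12],R); env.pause(.2); s=env.sense(); print(s["t"],s["ee_pos"],s["joint_positions"])
env.movel([*c,.025],rate=.12); env.pause(.2); s=env.sense(); print(s["t"],s["ee_pos"],s["wrist_force"])
effector.grasp(50); s=env.sense(); print(s["t"],s["gripper_width"],s["grasp_force"],s["ee_pos"],s["wrist_force"])
env.movel([*c,.15],rate=.12); env.pause(.2); s=env.sense(); print(s["t"],s["gripper_width"],s["grasp_force"],s["ee_pos"],s["wrist_force"])
b=np.array([.5471,-.149]); Rb=Rt(73.9-180); yb=-Rb[:,1][:2]; e=b-.011*yb
env.reach([*e,.26],Rb); env.pause(.3); snap("held"); s=env.sense(); print(s["t"],s["ee_pos"],s["joint_positions"],s["wrist_force"],s["tcp_rot"])
E
```

```text
5.3083 [0.50268281 0.15476199 0.12183107] [ 0.02115013  0.43184155 -0.47065999  1.96128585  0.26764932  0.80542121
 -2.72066322]
6.45 [0.5023686  0.15472679 0.02573496] [-0.0075641   0.46439286  0.27238245]
7.6083 0.014023934333974327 49.998496770858765 [0.501805   0.15461936 0.0249873 ] [-0.32478373 -0.15706325 -0.36667353]
9.0 0.013802959844743829 49.998140931129456 [0.50142738 0.15451854 0.14934422] [-0.09384957  0.03796894 -1.45250332]
10.6167 [ 0.54413465 -0.15888236  0.25986621] [ 0.60941725  0.33064111 -0.47742809  1.73639759  0.16682703  1.11507807
 -1.77031881] [-0.02444724  0.20609655 -1.77748038] [[ 9.61094721e-01 -2.76218909e-01 -2.27750032e-04]
 [-2.76218892e-01 -9.61094747e-01  1.04648810e-04]
 [-2.47795340e-04 -3.76685571e-05 -9.99999969e-01]]
```

View pics/held.png

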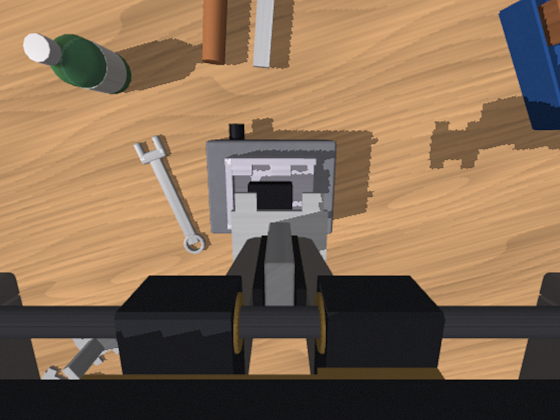

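The picture shows the held keeper (ears at (245,202) and (312,202)) over the box, with the paddle at (270,193) and the guide's end wall at (228,175). Next I measure keeper and box in this same frame.

Run:
```python
from h import *
f="pics/held.npz"; P,m,im=cloud(f); z=np.load(f); Rb,p=z["R"],z["p"]
L=(P-p)@Rb; L=np.stack([L[...,0],-L[...,1],-L[...,2]],-1) # x, y(=box +y), up rel TCP
s=m&(np.abs(L[...,2]+.020)<.005)&(L[...,0]>.010)&(L[...,0]<.05)&(np.abs(L[...,1])<.06); q=L[s]*1000
print("plate",len(q),"z",np.median(q[:,2]),"y",np.percentile(q[:,1],[0,1,99,100]).round(1),"xmax",np.percentile(q[:,0],[99,100]).round(1))
for sg in (1,-1):
    e=q[(q[:,0]>22)&(q[:,1]*sg>0)]; print("ear",len(e),e.min(0).round(1),e.max(0).round(1),np.median(e[:,2]).round(1))
# plate yaw & tilt : fit plane
A=np.c_[q[:,:2],np.ones(len(q))]; print("plane",np.linalg.lstsq(A,q[:,2],rcond=None)[0].round(4))
e=q[q[:,0]>22]
fr=[(y, e[(abs(e[:,1]-y)<1.5),0].max().round(1)) for y in (-27,-22,-17,17,22,27) if (abs(e[:,1]-y)<1.5).any()]; print("front",fr)
W=P-np.array([0,0,0])
s=m&(abs(P[...,2]-.06)<.006)&(np.hypot(L[...,0],L[...,1])<.14); q=L[s]*1000
print("box y",np.percentile(q[:,1],[0,.5,99.5,100]).round(1),"xmax",np.percentile(q[:,0],[99.5,100]).round(1),np.median(P[s][:,2]))
s=m&(P[...,2]>.086)&(P[...,2]<.100)&(np.hypot(L[...,0],L[...,1])<.09); q=L[s]*1000
print("head y",np.percentile(q[:,1],[0,.5,99.5,100]).round(1),"xmax",np.percentile(q[:,0],[99.5,100]).round(1))
for y0 in range(-30,60,10):
    k=q[abs(q[:,1]-y0)<3]; print((y0,k[:,0].max().round(1)) if len(k) else y0,end=" ")
s=m&(P[...,2]>.103)&(P[...,2]<.114)&(np.hypot(L[...,0],L[...,1])<.06); q=L[s]*1000
print("\npaddle y",np.percentile(q[:,1],[0,100]).round(1),"xmax",q[:,0].max().round(1),np.median(P[s][:,2]))
# gaps from w_box
g=cv2.cvtColor(ortho("pics/w_box.npz",(.5471,-.149),np.radians(-16.1),.0934),cv2.COLOR_RGB2BGR); cv2.imwrite("pics/ortho.png",g)
P,m,im=cloud("pics/w_box.npz"); c,sn=np.cos(np.radians(-16.1)),np.sin(np.radians(-16.1)); D=P-np.array([.5471,-.149,0]); X=(c*D[...,0]+sn*D[...,1])*1000;Y=(-sn*D[...,0]+c*D[...,1])*1000
s=m&(abs(P[...,2]-.0934)<.005)
for x in (25,29,33,-27,-24): print(x,np.histogram(Y[s&(abs(X-x)<1.5)],np.arange(-54,55,3))[0])
```

```text
plate 2252 z -19.616500338761426 y [-32.2 -31.1  30.8  31.8] xmax [31.6 32. ]
ear 345 [ 22.   14.8 -24. ] [ 32.   28.9 -18. ] -19.5
ear 341 [ 22.1 -29.3 -24.9] [ 31.7 -15.  -17.7] -19.7
plane [-2.73000e-02  1.80000e-03 -1.92192e+01]
front [(-27, np.float64(31.7)), (-22, np.float64(31.6)), (-17, np.float64(31.7)), (17, np.float64(31.7)), (22, np.float64(31.7)), (27, np.float64(32.0))]
box y [-70.1 -69.3  89.3  90.2] xmax [59.7 59.8] 0.06028883960743875
head y [-41.1 -39.9  60.6  61. ] xmax [41.3 41.7]
(-30, np.float64(41.1)) (-20, np.float64(41.2)) (-10, np.float64(41.3)) (0, np.float64(41.2)) (10, np.float64(41.3)) (20, np.float64(41.2)) (30, np.float64(41.3)) (40, np.float64(41.3)) (50, np.float64(41.7)) 
paddle y [-14.2  34.4] xmax 15.1 0.10731776668190347
25 [0 0 0 0 0 0 0 0 0 0 4 5 5 6 5 5 5 4 0 0 0 0 0 0 1 7 4 5 4 6 6 5 4 7 4 0]
29 [0 0 0 0 0 0 0 0 0 0 4 5 5 5 5 5 5 4 0 0 0 0 0 0 2 6 4 6 6 5 6 5 5 7 4 0]
33 [1 1 1 1 1 2 1 1 1 0 5 5 5 6 5 6 6 3 1 2 1 1 1 1 2 6 5 5 6 5 5 7 5 5 5 0]
-27 [0 0 0 0 0 0 0 0 0 0 5 5 5 3 5 5 5 3 0 0 0 0 0 0 2 5 5 4 4 6 5 5 4 5 5 0]
-24 [0 0 0 0 0 0 0 0 0 0 4 5 4 5 4 5 5 4 0 0 0 0 0 0 2 5 5 5 6 6 4 5 6 5 4 0]
```

View pics/ortho.png

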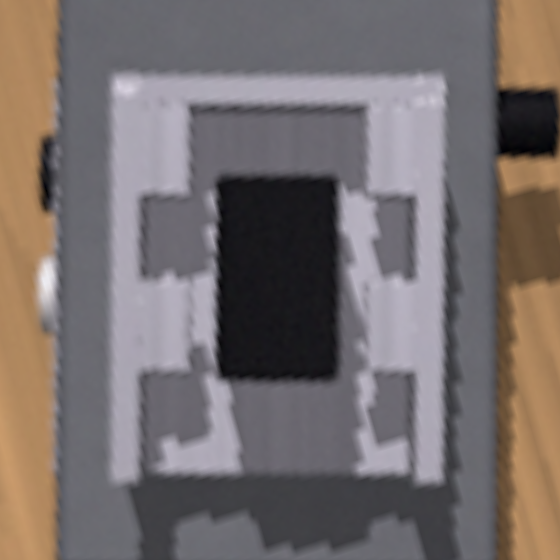

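```bash
cat >> h.py <<'E'
Rb=Rt(73.9-180); xb=Rb[:2,0]; yb=-Rb[:2,1]; B=np.array([.5470,-.1491])
def bx(p): d=np.array(p[:2])-B; return np.round([d@xb*1000,d@yb*1000,p[2]*1000],2)
def W(x,y,z): return np.array([*(B+xb*x/1000+yb*y/1000),z/1000])
def show(l=""):
    s=env.sense(); f=s["wrist_force"]; p=bx(s["ee_pos"]); fb=[f[:2]@xb,f[:2]@yb,f[2]]
    print(l,round(s["t"],2),p,"F",np.round(fb,1),"g",round(s["grasp_force"],0),"M",np.round(s["moment"],2)); return p,np.array(fb)
E
python3 - <<'E'
from h import *
env.movel(W(.2,-10.9,138),rate=.1); env.pause(.3); p,f0=show("hover")
c=np.array([.2,-10.9])+np.clip(np.array([.2,-10.9])-p[:2],-1.5,1.5)
env.movel(W(*c,136),rate=.05); env.pause(.2); show("corr")
np.save("c.npy",c)
for z in (133,131,129,125,121,117,113):
    env.movel(W(*c,z),rate=.03); p,f=show(z)
    if f[2]-f0[2]>12: break
E
```

```text
hover 12.28 [  0.35 -10.95 138.28] F [ 0.1 -0.7 -1.4] g 50.0 M [ 0.09  0.02 -0.02]
corr 12.73 [ 4.0000e-02 -1.0830e+01  1.3598e+02] F [ 0.8 -0.5 -1.8] g 50.0 M [0.03 0.02 0.04]
133 12.98 [-1.3000e-01 -1.0870e+01  1.3273e+02] F [ 0.6 -0.1 -1.6] g 50.0 M [0.02 0.02 0.06]
131 13.23 [  0.29 -10.81 131.26] F [-0.1  0.1  1.6] g 50.0 M [ 0.17  0.12 -0.05]
129 13.48 [  0.32 -10.82 129.19] F [0.4 0.4 2.1] g 50.0 M [0.04 0.11 0.05]
125 13.77 [  0.29 -10.83 125.01] F [ 0.6 -0.2  3. ] g 50.0 M [ 0.08 -0.02  0.05]
121 14.05 [  0.31 -10.82 121.04] F [-0.1  0.3  4.3] g 50.0 M [ 0.07 -0.01 -0.01]
117 14.33 [  0.31 -10.84 117.22] F [1.3 0.1 5.2] g 50.0 M [ 0.07  0.   -0.  ]
113 14.62 [  0.33 -10.83 113.39] F [-0.9 -0.6  6.8] g 50.0 M [0.06 0.11 0.02]
```

Run:
```python
from h import *
c=np.load("c.npy"); z=109
while z>96:
    env.movel(W(*c,z),rate=.03); p,f=show(z)
    if f[2]>14: break
    z-=1.5 if z>105.5 else .6
env.pause(.2); show("settle"); np.save("z.npy",z)
```

```text
109 14.9 [  0.33 -10.81 109.53] F [-1.1 -0.1  7.6] g 50.0 M [0.16 0.17 0.04]
107.5 15.15 [  0.35 -10.84 108.16] F [-0.8 -0.2  8. ] g 50.0 M [ 0.14  0.27 -0.01]
106.0 15.4 [  0.34 -10.85 106.7 ] F [-1.2 -0.   8.4] g 50.0 M [0.14 0.26 0.03]
104.5 15.65 [  0.33 -10.83 105.24] F [-2.2  0.4  9.3] g 50.0 M [0.2  0.27 0.02]
103.9 15.9 [  0.36 -10.82 104.72] F [-0.6 -0.2  9.4] g 50.0 M [0.12 0.3  0.05]
103.30000000000001 16.15 [  0.36 -10.8  104.13] F [-0.9 -0.   8.2] g 50.0 M [0.17 0.33 0.01]
102.70000000000002 16.4 [  0.34 -10.81 103.55] F [-2.2 -0.7  9.8] g 50.0 M [0.15 0.31 0.  ]
102.10000000000002 16.65 [  0.37 -10.81 102.98] F [-2.2 -0.2  9.3] g 50.0 M [ 0.14  0.38 -0.03]
101.50000000000003 16.9 [  0.33 -10.84 102.4 ] F [-1.4 -0.8  9.4] g 50.0 M [ 0.28  0.33 -0.01]
100.90000000000003 17.15 [  0.39 -10.79 102.39] F [-3.5 -0.1 14. ] g 50.0 M [0.31 0.67 0.06]
100.30000000000004 17.4 [  0.43 -10.8  102.34] F [-4.5 -0.7 17.9] g 50.0 M [0.36 1.07 0.03]
settle 17.6 [  0.43 -10.82 102.34] F [-3.8 -0.7 19.2] g 50.0 M [0.42 1.03 0.07]
```

Run:
```python
from h import *
c=np.load("c.npy").copy(); c[0]-=.25; z=100.9
env.movel(W(*c,z),rate=.03); show("start")
y0=c[1]; dy=0
while dy<27:
    dy+=3 if dy<18 else 1
    env.movel(W(c[0],y0+dy,z),rate=.03); p,f=show(f"{dy} z{z:.1f}")
    if f[2]<12.5: z-=.4
    if f[2]>18: z+=.4
    if f[1]<-13 or f[2]>26: break
np.save("st.npy",[c[0],y0+dy,z])
```

```text
start 17.85 [  0.34 -10.78 102.36] F [-1.4  0.1 12.1] g 50.0 M [0.22 0.58 0.02]
3 z100.9 18.1 [  0.44 -10.24 102.39] F [-1.1 -5.  13.1] g 50.0 M [-0.74  0.88  0.01]
6 z100.9 18.35 [  0.77  -8.14 102.4 ] F [-1.6 -7.4 13.2] g 50.0 M [-1.31  0.76 -0.01]
9 z100.9 18.6 [  1.02  -5.16 102.41] F [ 0.9 -6.7 12.3] g 50.0 M [-1.34  0.6  -0.04]
12 z100.5 18.85 [  1.31  -3.04 102.36] F [-0.1 -8.1 13.8] g 50.0 M [-1.74  0.76 -0.02]
15 z100.5 19.1 [  1.49   0.39 102.35] F [-0.  -8.9 13.7] g 50.0 M [-1.66  0.61  0.01]
18 z100.5 19.35 [  1.54   3.54 102.32] F [-0.2 -7.9 13.7] g 50.0 M [-1.58  0.52 -0.01]
19 z100.5 19.6 [  1.53   4.15 102.3 ] F [-0.1 -6.9 13.3] g 50.0 M [-1.77  0.66  0.02]
20 z100.5 19.85 [  1.6    5.09 102.31] F [ 0.7 -7.9 13.1] g 50.0 M [-1.81  0.63  0.  ]
21 z100.5 20.1 [  1.57   6.07 102.32] F [ 0.2 -8.4 12.7] g 50.0 M [-1.82  0.56  0.06]
22 z100.5 20.35 [  1.56   7.08 102.3 ] F [ 0.3 -7.3 13.2] g 50.0 M [-1.85  0.71 -0.04]
23 z100.5 20.6 [  1.56   8.08 102.29] F [-0.  -7.6 12.7] g 50.0 M [-1.85  0.59 -0.  ]
24 z100.5 20.85 [  1.55   9.08 102.28] F [ 0.3 -9.1 13.5] g 50.0 M [-1.81  0.61  0.02]
25 z100.5 21.1 [  1.52  10.09 102.25] F [ 0.3 -7.8 12.7] g 50.0 M [-1.91  0.65  0.05]
26 z100.5 21.35 [  1.54  11.1  102.25] F [-0.6 -7.5 13.2] g 50.0 M [-1.9   0.62  0.02]
27 z100.5 21.6 [  1.5   12.07 102.23] F [-0.  -8.3 13.3] g 50.0 M [-1.81  0.58 -0.02]
```

Run:
```python
from h import *
x,y,z=np.load("st.npy"); x-=.8; n=0
while n<8:
    n+=1; y+=.8
    env.movel(W(x,y,z),rate=.03); p,f=show(f"{y:.1f}")
    if f[1]<-13 or f[2]>26: break
np.save("st.npy",[x,y,z]); env.pause(.2); show("settle"); snap("slid"); print(env.sense()["gripper_width"],env.sense()["tcp_rot"].round(4) if 1 else 0)
```

```text
16.9 21.85 [  1.41  12.13 102.25] F [ 2.9 -9.2 11.1] g 50.0 M [-2.35  0.26 -0.02]
17.8 22.1 [  1.44  12.17 102.27] F [  1.6 -11.6  12.8] g 50.0 M [-2.67  0.42 -0.01]
18.6 22.35 [  1.43  12.21 102.29] F [  2.  -12.   12.1] g 50.0 M [-2.88  0.42  0.05]
19.4 22.6 [  1.41  12.23 102.31] F [  1.6 -14.2  13.6] g 50.0 M [-3.26  0.6   0.06]
settle 22.8 [  1.4   12.24 102.3 ] F [  2.2 -12.8  12.6] g 50.0 M [-3.29  0.6   0.1 ]
0.013934801753100792 [[ 0.9597 -0.281   0.0014]
 [-0.281  -0.9597 -0.0093]
 [ 0.0039  0.0085 -1.    ]]
```

View pics/slid.png

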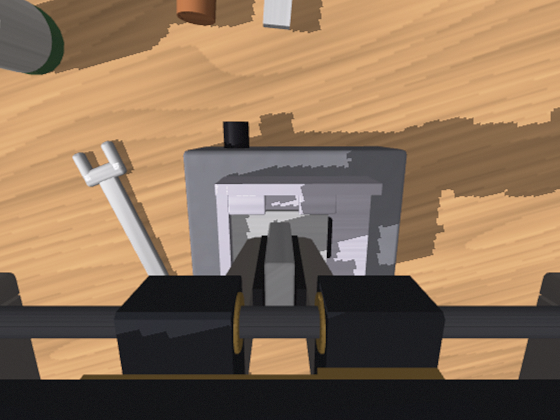

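Run:
```python
from h import *
x,y,z=np.load("st.npy")
env.movel(W(x,y-2,z),rate=.03); show("relax")
effector.release(); show("released"); env.pause(.3)
p,f=show("rest")
q=env.sense()["ee_pos"]; env.movel([q[0],q[1],.20],rate=.1)
env.movel([*(W(-30,11,230))],frame=Rb,rate=.12); env.pause(.2); show("up"); snap("final")
P,m,im=cloud("pics/final.npz"); D=P[...,:2]-B; X=D@xb*1000; Y=D@yb*1000; Z=P[...,2]*1000
for n,lo,hi in (("tabtop",142,165),("high",120,142),("mid",96,120)):
    s=m&(Z>lo)&(Z<hi)&(np.hypot(X,Y-11)<45)
    print(n,s.sum()); 
    if s.sum()>20: print(np.median(Z[s]),np.percentile(X[s],[1,99]),np.percentile(Y[s],[1,99]))
for c in ("side",):
    a,_=viewer.read_camera(c); cv2.imwrite("pics/s_fin.png",cv2.resize(a[120:240,220:380],None,fx=4,fy=4)[:,:,::-1])
s=m&(Z>77)&(Z<92)&(abs(X)<21)&(abs(Y-11)<40); print("plate",s.sum(),np.median(Z[s]),np.percentile(Y[s],[1,99]),np.percentile(X[s],[1,99]))
```

```text
relax 23.1 [  1.42  12.16 102.23] F [  1.7 -10.1  10.9] g 50.0 M [-2.49  0.34  0.01]
released 24.31 [ -0.98  17.36 100.52] F [ 0.2 -0.2 -0.4] g 0.0 M [ 0.09  0.03 -0.01]
rest 24.61 [ -1.    17.33 100.5 ] F [0.5 0.8 0.5] g 0.0 M [ 0.07 -0.01  0.03]
up 26.45 [-29.99  11.09 229.32] F [0.3 0.7 0.4] g 0.0 M [ 0.08  0.05 -0.01]
tabtop 516
153.1394796147466 [-11.2116924   14.18594789] [ 4.68186386 18.01770583]
high 38
130.7869304285095 [13.65336106 14.40887824] [ 4.99724163 17.54602981]
mid 32
109.639086305199 [13.96484189 14.3689092 ] [ 5.41469694 18.03250861]
plate 2005 88.19268338017658 [-23.91975939  43.53393376] [-20.17492486  20.33357284]
```

View pics/final.png

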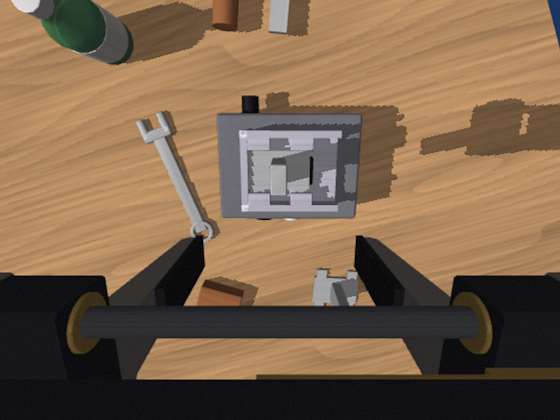

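View pics/s_fin.png

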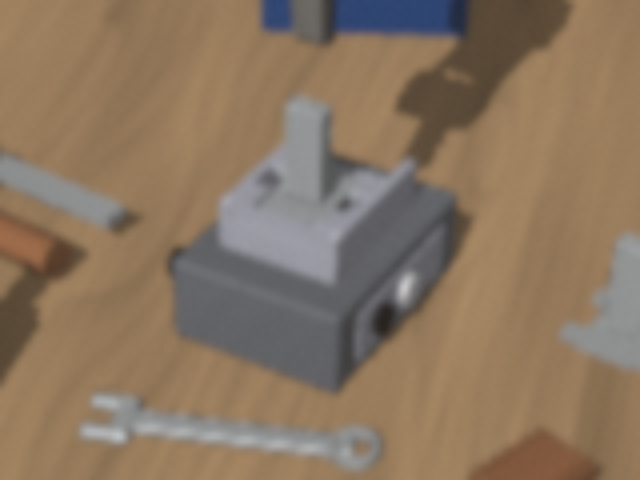

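The final views show the tab upright at wrist (279,177), with the keeper against the end wall. Its underside is at 83.1 mm, which is up against the lips given that the head stands 1.7 mm low. Its centre is at box y = 11.4 mm, and the gripper is clear of everything.

```bash
python3 -c "
from h import *
print(workorder.finish_job())"
```

```text
the job is handed in; nothing more can be done
None
```

The keeper is trapped under the lips against the end wall, holding the paddle in; wrist-force readings peaked at about 20 N, no bystander was touched, and the job was handed in at about 26.5 s.

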